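Swap the paint jar and the glue bottle in the craft tray

ROBOT

A 7-joint arm with a two-finger parallel gripper is mounted at the origin on the work surface. World frame = base frame: x ahead of the robot, y to its left, z up, the work surface at z = 0. Lengths are in m, angles in degrees, forces in N, time in s.
With the tool pointing down it reaches from about 0.425 to 0.825 m from the base axis. Payload 3.6 kg.
Tool frame: the origin (TCP) lies at the very end of the fingers, on their centre line; the grasp point (between the pads) lies manip.pinch_z behind it (manip.pinch_z is the distance from the TCP to the grasp point, in m); z points along the fingers, y is the line along which they close (so a half turn about z gives the same grasp; the last joint's range is limited). The gripper opens to 93 mm and grips with 3 to 60 N. Pads are 15 mm wide; open, the fingers measure 128 mm over their backs; the gripper's body (75 mm by 188 mm) begins 65 mm behind the grasp point.
Start: joints at [67.58, 35.231, -0.722, 81.555, 0.464, 63.22, -2.315], TCP at [0.232, -0.607, 0.219] pointing down, gripper open.
Joint ranges: [-178.69, 178.69], [-17.37, 117.87], [-77.05, 75.6], [15.02, 138.74], [-78.02, 258.01], [0.78, 113.62], [-162.83, 162.83]. Speed limits (degrees/s): [159.86, 159.86, 180, 180, 180, 180, 180].

INTERFACE

Orientations are given as a 3x3 rotation matrix whose columns are the frame's x, y, z axes.
In Python, from cell import manip, optics, models gives the robot as it stands.
- The arm moves only by the tool arm_command, never from a script. Its argument "deltas" is a list of rows, each an object with "offset": the shift along the tool's x, y, z normalised to -1 to 1, where 1 is 0.5 m, a list of three; "delta_rot": the turn, a rotation vector about the tool's x, y, z normalised to -1 to 1, where 1 is 180 degrees, a list of three; "jaw": the closure, from -1 (fully open) to 1 (shut). In form: [{"offset": [tx, ty, tz], "delta_rot": [wx, wy, wz], "jaw": jaw}, ...]. A call has exactly 10 rows; each row shifts and turns the commanded pose from where the row before left it, along the tool's axes as they then stand; what a row does not reach is not made up. A row lasts 1/8 s, in which the tool goes at most 62.5 mm and 10.7 degrees, less where a joint would pass 70% of its speed; a pose out of reach is approached as far as the arm can. A call with a number of a shift or a turn outside -1 to 1 is refused whole. A call with a gripper value outside its range is refused whole. The fingers move at their own pace and stop on an object; the grip force is fixed at half the most. Time passes only in rows, so rows that do not move let the fingers close, or fill a call up. It gives the time, the measured TCP pose, the force, the opening and the grip force at its end, in the units of the state.
- manip.read_state(): the state, without advancing time (a new reading comes with each control period).
- optics.get_image(name): name is "scene" or "top" or "wrist"; returns the picture (384x512x3 uint8, blue, green, red); there is no depth.
- optics.camera_info(name): a dict with "fx", "fy", "cx", "cy" (pixels), "origin" and "orientation" of the camera in the world. Camera axes: x right, y down, z forward; pixel columns grow to the right and rows downward; lengths in m; the calibration is good to about 2 mm. A picture is of the moment at which its call begins: read the wrist's pose just before it. camera_info takes no time and is no camera call; for the wrist camera it gives the pose at the moment of the call.
- manip.close_job(): hands the job in; it is judged then, once.
Trained networks look in the newest picture that a camera, given by its name, has taken for a name from the list of things; names that differ only in an ending like _2 or _b are one class to them, and where a whole thing is asked for, a point or a joint stands for the part that bears it (a point fixed in the world has none). Each returns a list of dicts, best first, with "conf" (0 to 1); they miss things now and then, are a little off and sometimes report something else, mostly with a low value. They report only what shows in the picture. A call takes as long as a camera call. They do not tell look-alikes from the thing itself.
- models.cut_out(camera, name): "region" (384x512 bool, what is visible of it) and "point" ([column, row] in pixels, amid what is visible of it).
The state is a dict: "clock": time; "joint_positions": joint angles; "dq": joint speeds; "joint_torque": joint torques, N m; "tool_pos": TCP position; "orientation": TCP orientation; "ft_force": force on the tool from outside, world axes, zero at the start; "ft_torque": the same for the moment, N m; "width": opening from 0.0 (shut) to 1.0 (fully open); "grasp_force": force on a finger pad.
Only numpy, scipy, OpenCV 4.12 (cv2) and the standard library are available. Lean on these libraries where they do the work, as an engineer would, in place of code of your own. Each camera call takes 0.05 s, during which the arm holds its last target. There are 200 camera calls.

TASK

The next person at this craft table works with the other hand: swap the squat paint jar and the tall glue bottle, which stand in the two end bays of the low three-bay wooden tray, so that each stands upright and flat on the floor of the bay where the other was. Keep them upright and set them down gently rather than dropping them; you may stand one on the plywood board meanwhile. Leave the dish, the spool, the brush and the palette knife where they are.

Things in the scene. Friction and masses are not known exactly. Their poses are not given: they have to be found in the camera images.
- tray: (Sizes in mm.) Low wooden tray, fixed to the table, 110 (x) x 342 (y) x 22 high; origin at the centre of its underside, z up. Floor 8 thick. Three square bays in a row along its y axis, 110 apart, each 94 (x) x 98 (y) inside, walled by laths that rise 14 above the floor (8 thick along the long sides, 12 between bays and at the ends).
- bay_left (a point): Centre of the floor of the tray's end bay on its +y side, 8 mm above the table; axes as the tray's.
- bay_right (a point): Centre of the floor of the tray's end bay on its -y side, 8 mm above the table; axes as the tray's.
- jar: (Sizes in mm.) Squat white plastic paint jar with a paper label and a flat steel lid: round, diameter 60, total height 80 (lid: diameter 58, the top 18 mm). About 0.3 kg. Origin at the centre of its underside, z up its axis. It starts in one end bay of the tray, either one.
- bottle: (Sizes in mm.) Tall white plastic glue bottle with a paper label and a steel screw cap: round, body diameter 50 up to height 98, shoulder tapering to a neck of diameter 26 at 114, cap diameter 34 from 118 to 150 (total height 150). About 0.3 kg. Origin at the centre of its underside, z up its axis. It starts in the other end bay.
- board: (Sizes in mm.) Flat plywood work board fixed to the table beside the tray (on either side of it), 220 (x) x 240 (y) x 6 thick; origin at the centre of its underside.
- board_clear (a point): Centre of the board's top face, 6 mm above the table; the middle of the board is free (about 120 mm wide in the board's y).
- dish: (Sizes in mm.) Small white ceramic dish, round, diameter 72, height 36, standing in the tray's middle bay; origin at the centre of its underside. To be left alone.
- spool: (Sizes in mm.) Empty wooden thread spool standing on end just behind (+x side of) the tray's middle, diameter 52, height 50; origin at the centre of its underside. To be left alone.
- brush: (Sizes in mm.) Flat brush with a wooden handle lying on the +y side of the board, 180 long, 42 wide, 20 high; origin under its middle, x towards the bristles. To be left alone.
- knife: (Sizes in mm.) Palette knife (spatula) with a wooden handle lying on the -y side of the board, 180 long, 20 high; origin under its middle, x towards the blade. To be left alone.
Not all that is in view belongs to the job. Leave any turquoise or yellow look-alike of the jar alone.

How it is judged:
By the outcome, as a careful person would: the job done as asked, in the order asked, and still so for the second after the job is handed in, with the robot touching nothing.
It also fails if it takes over 64 s, if anything falls off the work surface, if the arm or the gripper's body presses on something with over 40 N, if the wrist force passes 120 N, or if a joint passes its speed limit or range.

## Working session

There is one attempt and no reset: what is moved stays moved. The work goes in short steps, Python scripts to look and compute and a tool call to move; the robot and the scene stay as the last step left them, time stands still between calls to the robot, and variables do not carry over. Pictures are saved under pics/ and viewed, at most 10 in all, crops included, and the job is handed in when it is done.

Besides the shell and the picture viewer there is one more tool, called as name(argument=value, ...), one argument or row to a line, values as JSON. arm_command: Moves the arm, as the interface text tells. Its arguments: {"type":"object","properties":{"deltas":{"type":"array"}},"required":["deltas"]}

```bash
ls; mkdir -p pics; cat > h.py <<'E'
import numpy as np, cv2
from cell import manip, optics, models
def ray(cam,px,z):
    c=optics.camera_info(cam);R=np.array(c["orientation"]);o=np.array(c["origin"])
    d=R@np.array([(px[0]-c["cx"])/c["fx"],(px[1]-c["cy"])/c["fy"],1]);return o+d*(z-o[2])/d[2]
def proj(cam,p):
    c=optics.camera_info(cam);q=np.array(c["orientation"]).T@(np.array(p)-np.array(c["origin"]))
    return np.array([c["fx"]*q[0]/q[2]+c["cx"],c["fy"]*q[1]/q[2]+c["cy"]])
E
python3 - <<'E'
from h import *
np.set_printoptions(precision=4,suppress=True)
a=optics.get_image("top");b=optics.get_image("scene")
cv2.imwrite("pics/top.png",a);cv2.imwrite("pics/scene.png",b)
s=manip.read_state();print(s["clock"],s["tool_pos"],s["orientation"],s["width"],manip.pinch_z)
for c in("top","scene"):
    i=optics.camera_info(c);print(c,i)
    for n in("jar","bottle","dish","spool","tray","board","brush","knife"):
        for r in models.cut_out(c,n)[:3]:
            print(c,n,round(r["conf"],2),r["point"],r["region"].sum())
print(manip.read_state()["clock"])
E
```

```text
pics
0.1 [ 0.2316 -0.6066  0.2176] [[ 0.9342  0.3568 -0.0009]
 [ 0.3568 -0.9342  0.0021]
 [-0.     -0.0023 -1.    ]] 0.9999364131865921 0.0188
top {'fx': 387.0400206125051, 'fy': 387.0400206125051, 'cx': 250.25194928965576, 'cy': 190.0134412717185, 'origin': array([0.3214, 0.0602, 1.0456]), 'orientation': array([[-0.0079, -0.9822,  0.1874],
       [-0.9999,  0.0061, -0.0102],
       [ 0.0088, -0.1875, -0.9822]])}
top jar 0.97 [150.6, 180.6] 592
top jar 0.76 [199.0, 251.5] 493
top jar 0.68 [101.4, 216.5] 627
top bottle 0.96 [239.7, 195.1] 421
top dish 0.95 [194.6, 189.2] 526
top dish 0.51 [197.8, 153.9] 374
top spool 0.71 [194.7, 155.8] 384
top tray 0.63 [204.3, 197.1] 3665
top board 0.83 [341.1, 206.3] 5161
top brush 0.73 [310.0, 193.8] 753
top brush 0.69 [193.9, 190.8] 542
top knife 0.69 [376.6, 177.1] 999
scene {'fx': 424.90751322781927, 'fy': 424.90751322781927, 'cx': 259.49230726220634, 'cy': 187.63234820774258, 'origin': array([0.9284, 0.6881, 0.9165]), 'orientation': array([[-0.8526,  0.3883, -0.3496],
       [ 0.5222,  0.6568, -0.5439],
       [ 0.0184, -0.6464, -0.7628]])}
scene jar 0.95 [372.6, 279.5] 947
scene jar 0.83 [340.1, 193.4] 712
scene jar 0.66 [368.4, 228.2] 754
scene bottle 0.65 [196.6, 126.4] 551
scene bottle 0.58 [274.8, 180.2] 820
scene dish 0.77 [289.7, 221.6] 620
scene dish 0.75 [224.0, 136.0] 2840
scene spool 0.85 [257.6, 242.0] 483
scene tray 0.6 [291.2, 235.6] 3202
scene board 0.92 [221.2, 132.3] 2596
scene brush 0.83 [234.7, 152.7] 544
scene brush 0.31 [293.5, 239.1] 3077
scene knife 0.97 [195.9, 130.4] 461
0.9
```

View pics/top.png

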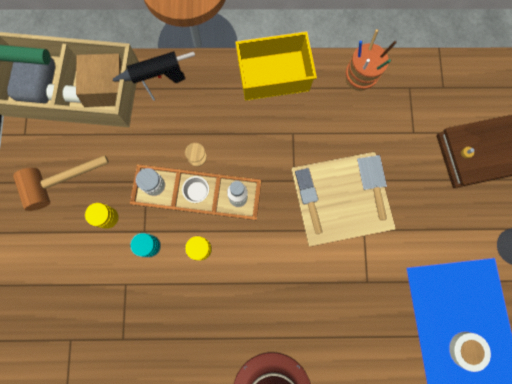

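View pics/scene.png

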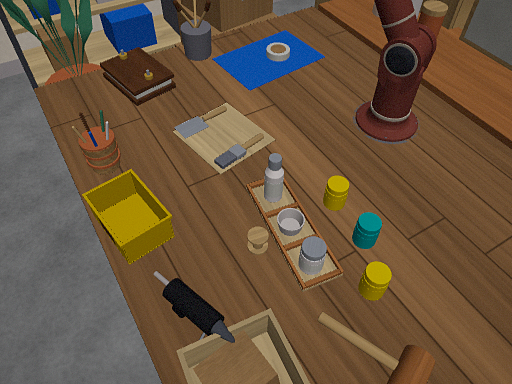

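The top view shows the jar at (150,181) in the +y bay, the dish at (195,189) and the bottle at (238,193) in the -y bay, with the board to the -y side at (341,206). The scene view agrees: bottle (274,180), jar (313,256), look-alikes in yellow and turquoise on the robot side. Next I fit positions from the silhouettes.

```bash
cat > m.py <<'E'
from h import *
from scipy.optimize import minimize
np.set_printoptions(precision=4,suppress=True)
t=np.linspace(0,2*np.pi,40)
JAR=[(0,.03),(.062,.03),(.062,.029),(.08,.029)]; BOT=[(0,.025),(.098,.025),(.114,.013),(.118,.017),(.15,.017)]
def sil(cam,x,y,z,prof):
    rings=[np.array([proj(cam,(x+r*np.cos(a),y+r*np.sin(a),z+h)) for a in t]) for h,r in prof]
    m=np.zeros((384*4,512*4),np.uint8)
    for a,b in zip(rings,rings[1:]): cv2.fillConvexPoly(m,np.int32(cv2.convexHull(np.float32(np.vstack([a,b])))*4+2),1)
    return m
def fit(masks,x0,z,prof):
    M={c:cv2.resize(m.astype(np.uint8),None,fx=4,fy=4,interpolation=0) for c,m in masks.items()}
    def f(p):
        e=0
        for c,m in M.items():
            s=sil(c,*p,z,prof);e-=(s&m).sum()/max((s|m).sum(),1)
        return e/len(M)
    r=minimize(f,x0,method="Nelder-Mead",options=dict(initial_simplex=np.array(x0)+np.array([[0,0],[.02,0],[0,.02]]),xatol=3e-4,fatol=1e-4))
    return r.x,-r.fun
E
python3 - <<'E'
from m import *
[optics.get_image(c) for c in("top","scene")]
def near(c,n,p): 
    return min(models.cut_out(c,n),key=lambda r:np.hypot(*(np.array(r["point"])-p)))["region"]
for n,pt,ps,pr in(("jar",(150,181),(313,256),JAR),("bottle",(238,195),(275,180),BOT)):
    T=near("top",n,pt);S=near("scene",n,ps)
    x0=ray("top",pt,.06)[:2]
    for mm in({"top":T},{"scene":S},{"top":T,"scene":S}): print(n,*fit(mm,x0,.008,pr),[np.argwhere(v).mean(0)[::-1] for v in mm.values()])
for n,pt,h in(("tray",(200,194),.022),("board",(341,206),.006)):
    m=near("top",n,pt);c,_=cv2.findContours(m.astype(np.uint8),0,2)
    c=max(c,key=cv2.contourArea)[:,0]
    w=np.array([ray("top",p,h)[:2] for p in c],np.float32)
    print(n,cv2.minAreaRect(w))
for p in((195,189),(198,248),(145,245),(195,154)): print(p,ray("top",p,.04))
E
```

```text
Traceback (most recent call last):
  File "m.py", line 18, in fit
    r=minimize(f,x0,method="Nelder-Mead",options=dict(initial_simplex=np.array(x0)+np.array([[0,0],[.02,0],[0,.02]]),xatol=3e-4,fatol=1e-4))
  File "m.py", line 16, in f
    s=sil(c,*p,z,prof);e-=(s&m).sum()/max((s|m).sum(),1)
  File "m.py", line 7, in sil
    rings=[np.array([proj(cam,(x+r*np.cos(a),y+r*np.sin(a),z+h)) for a in t]) for h,r in prof]
                     ~~~~^^^^^^^^^^^^^^^^^^^^^^^^^^^^^^^^^^^^^^^
  File "h.py", line 7, in proj
    c=optics.camera_info(cam);q=np.array(c["orientation"]).T@(np.array(p)-np.array(c["origin"]))
ValueError: time passes only in moves, steps and waits
```

```bash
cat > h.py <<'E'
import numpy as np, cv2
from functools import lru_cache
from cell import manip, optics, models
@lru_cache
def ci(cam): return optics.camera_info(cam)
def ray(cam,px,z):
    c=ci(cam);R=np.array(c["orientation"]);o=np.array(c["origin"])
    d=R@np.array([(px[0]-c["cx"])/c["fx"],(px[1]-c["cy"])/c["fy"],1]);return o+d*(z-o[2])/d[2]
def proj(cam,p):
    c=ci(cam);q=np.array(c["orientation"]).T@(np.array(p)-np.array(c["origin"]))
    return np.array([c["fx"]*q[0]/q[2]+c["cx"],c["fy"]*q[1]/q[2]+c["cy"]])
E
cat > a.py <<'E'
from m import *
[optics.get_image(c) for c in("top","scene")]
def near(c,n,p): 
    return min(models.cut_out(c,n),key=lambda r:np.hypot(*(np.array(r["point"])-p)))["region"]
for n,pt,ps,pr in(("jar",(150,181),(313,256),JAR),("bottle",(238,195),(275,180),BOT)):
    T=near("top",n,pt);S=near("scene",n,ps)
    x0=ray("top",pt,.06)[:2]
    for mm in({"top":T},{"scene":S},{"top":T,"scene":S}): print(n,*fit(mm,x0,.008,pr),[np.argwhere(v).mean(0)[::-1] for v in mm.values()])
for n,pt,h in(("tray",(200,194),.022),("board",(341,206),.006)):
    m=near("top",n,pt);c,_=cv2.findContours(m.astype(np.uint8),0,2)
    c=max(c,key=cv2.contourArea)[:,0]
    w=np.array([ray("top",p,h)[:2] for p in c],np.float32)
    print(n,cv2.minAreaRect(w))
for p in((195,189),(198,248),(145,245),(195,154)): print(p,ray("top",p,.04))
print(manip.read_state()["clock"])
E
python3 a.py
```

```text
jar [0.5323 0.3108] 0.9514932852275005 [array([150.3551, 182.5461])]
jar [0.5337 0.3099] 0.9609911848407025 [array([311.5924, 254.9323])]
jar [0.533  0.3103] 0.9491082111061553 [array([150.3551, 182.5461]), array([311.5924, 254.9323])]
bottle [0.4958 0.0827] 0.9608836358519769 [array([237.4896, 194.3349])]
bottle [0.4948 0.0799] 0.9176408477260729 [array([273.5286, 177.9662])]
bottle [0.4957 0.0825] 0.9349871853940854 [array([237.4896, 194.3349]), array([273.5286, 177.9662])]Traceback (most recent call last):
  File "a.py", line 10, in <module>
    m=near("top",n,pt);c,_=cv2.findContours(m.astype(np.uint8),0,2)
  File "a.py", line 4, in near
    return min(models.cut_out(c,n),key=lambda r:np.hypot(*(np.array(r["point"])-p)))["region"]
           ~~~^^^^^^^^^^^^^^^^^^^^^^^^^^^^^^^^^^^^^^^^^^^^^^^^^^^^^^^^^^^^^^^^^^^^^^
ValueError: min() iterable argument is empty
```

```bash
cat > b.py <<'E'
from m import *
img=optics.get_image("top")
rs=[(n,r) for n in("tray","bay_left","bay_right","board","board_clear") for r in models.cut_out("top",n)]
for n,r in rs:
    c,_=cv2.findContours(r["region"].astype(np.uint8),0,2);c=max(c,key=cv2.contourArea)[:,0]
    h=.022 if n[0]=="t" or "y_" in n else .006
    print(n,r["conf"],r["point"],cv2.minAreaRect(np.array([ray("top",p,h)[:2] for p in c],np.float32)))
cv2.imwrite("pics/trayc.png",cv2.resize(img[150:235,120:270],None,fx=5,fy=5,interpolation=cv2.INTER_CUBIC))
for p in((195,189),(198,248),(145,245),(195,154)): print(p,ray("top",p,.04))
s=manip.read_state();print(s["clock"],optics.camera_info("wrist"))
E
python3 b.py
```

```text
tray 0.57 [205.7, 198.4] ((0.5123374462127686, 0.19562691450119019), (0.3406027853488922, 0.1149195060133934), 82.81391143798828)
bay_left 0.92 [204.8, 198.3] ((0.5117956399917603, 0.19618426263332367), (0.34117406606674194, 0.11200790852308273), 82.45394897460938)
bay_right 0.73 [203.4, 199.0] ((0.5111215114593506, 0.19565024971961975), (0.3450661301612854, 0.11645916849374771), 81.92833709716797)
bay_right 0.3 [195.7, 191.8] ((0.5192581415176392, 0.19807162880897522), (0.07016823440790176, 0.0684862956404686), 89.66033172607422)
board 0.56 [340.7, 205.5] ((0.4954412877559662, -0.2015739530324936), (0.22056402266025543, 0.239512100815773), 10.858195304870605)
board_clear 0.87 [343.0, 204.0] ((0.49469998478889465, -0.20364412665367126), (0.2241910994052887, 0.24614468216896057), 11.646466255187988)
(195, 189) [0.5169 0.1958 0.04  ]
(198, 248) [0.3625 0.1852 0.04  ]
(145, 245) [0.3711 0.3213 0.04  ]
(195, 154) [0.6128 0.1976 0.04  ]
1.75 {'fx': 311.4847302912942, 'fy': 311.4847302912942, 'cx': 257.0780971802594, 'cy': 196.27474279975556, 'origin': array([ 0.3033, -0.5811,  0.3856]), 'orientation': array([[ 0.3562, -0.8989, -0.2553],
       [-0.9344, -0.3427, -0.0971],
       [-0.0002,  0.2731, -0.962 ]])}
```

View pics/trayc.png

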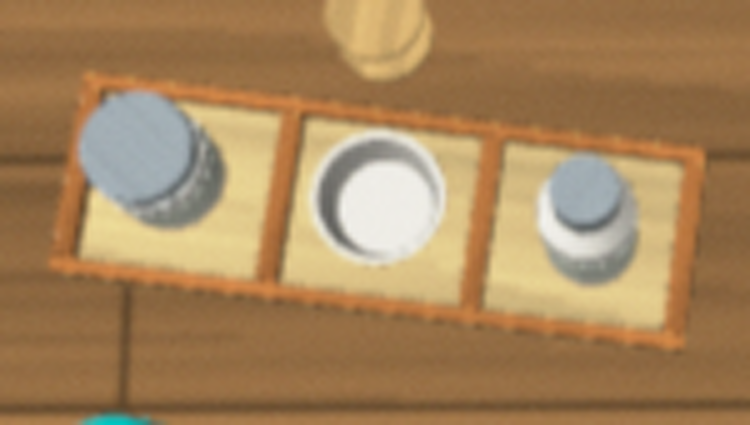

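Tray centre is about (0.512, 0.196) with its y axis at 82.4°, so the bays are at roughly (0.527, 0.305) and (0.498, 0.087). Both agree with the object fits. I'll first turn the tool to yaw 82.4°, so the fingers close along the tray's x.

arm_command(
  deltas=[
    {"offset":[0,0,0],"delta_rot":[0,0,-0.0342],"jaw":-1},
    {"offset":[0,0,0],"delta_rot":[0,0,-0.0342],"jaw":-1},
    {"offset":[0,0,0],"delta_rot":[0,0,-0.0342],"jaw":-1},
    {"offset":[0,0,0],"delta_rot":[0,0,-0.0342],"jaw":-1},
    {"offset":[0,0,0],"delta_rot":[0,0,-0.0342],"jaw":-1},
    {"offset":[0,0,0],"delta_rot":[0,0,-0.0342],"jaw":-1},
    {"offset":[0,0,0],"delta_rot":[0,0,-0.0342],"jaw":-1},
    {"offset":[0,0,0],"delta_rot":[0,0,-0.0342],"jaw":-1},
    {"offset":[0,0,0],"delta_rot":[0,0,-0.0342],"jaw":-1},
    {"offset":[0,0,0],"delta_rot":[0,0,-0.0342],"jaw":-1},
  ],
)

```text
clock: 3.0
tool_pos: [0.2318, -0.6073, 0.2186]
orientation: [[0.128, 0.992, -0.0], [0.992, -0.128, -0.0], [-0.0, -0.0, -1.0]]
ft_force: [-0.1, -0.1, 0.2]
width: 1.005
grasp_force: 0.0
```

```bash
cat > go.py <<'E'
# usage: go.py x y z [rows]: per-row tool-frame offset and yaw turn towards target
import sys
from h import *
np.set_printoptions(precision=4,suppress=True)
s=manip.read_state();R=np.array(s["orientation"]);p=np.array(s["tool_pos"])
t=np.array(list(map(float,sys.argv[1:4])));n=int(sys.argv[4]) if len(sys.argv)>4 else 10
print("t",round(s["clock"],2),"pos",p,"yaw",np.degrees(np.arctan2(R[1,0],R[0,0])),"tilt z",R[:,2],"q7",s["joint_positions"][6])
print("total",R.T@(t-p)/.5,"per row",R.T@(t-p)/.5/n,"mm/row",np.linalg.norm(t-p)*1000/n,"wid",s["width"],s["grasp_force"],s["ft_force"])
E
python3 go.py 0.50 -0.20 0.217
python3 -c "
from h import *
w=np.array([ray('top',p,.022)[:2] for p in((138.4,165),(261,180),(257,219.6),(130.4,203.4))],np.float32)
print(w,w.mean(0),cv2.minAreaRect(w))"
```

```text
t 3.0 pos [ 0.2318 -0.6073  0.2186] yaw 82.65732479180302 tilt z [-0.0001 -0.     -1.    ] q7 50.63857842295597
total [0.8764 0.4279 0.0032] per row [0.0876 0.0428 0.0003] mm/row 48.764403193664506 wid 1.0045182499524419 0.0 [-0.1433 -0.1268  0.1811]
[[0.5878548  0.35318202]
 [0.54412746 0.02028099]
 [0.43665987 0.03231329]
 [0.48235992 0.36959723]] [0.5127505  0.19384338] ((0.5130754709243774, 0.19369742274284363), (0.3403658866882324, 0.10811003297567368), 82.28373718261719)
```

arm_command(
  deltas=[
    {"offset":[0.0876,0.0428,0],"delta_rot":[0,0,0],"jaw":-1},
    {"offset":[0.0876,0.0428,0],"delta_rot":[0,0,0],"jaw":-1},
    {"offset":[0.0876,0.0428,0],"delta_rot":[0,0,0],"jaw":-1},
    {"offset":[0.0876,0.0428,0],"delta_rot":[0,0,0],"jaw":-1},
    {"offset":[0.0876,0.0428,0],"delta_rot":[0,0,0],"jaw":-1},
    {"offset":[0.0876,0.0428,0],"delta_rot":[0,0,0],"jaw":-1},
    {"offset":[0.0876,0.0428,0],"delta_rot":[0,0,0],"jaw":-1},
    {"offset":[0.0876,0.0428,0],"delta_rot":[0,0,0],"jaw":-1},
    {"offset":[0.0876,0.0428,0],"delta_rot":[0,0,0],"jaw":-1},
    {"offset":[0.0876,0.0428,0],"delta_rot":[0,0,0],"jaw":-1},
  ],
)

```text
clock: 4.25
tool_pos: [0.5024, -0.1999, 0.2189]
orientation: [[0.132, 0.991, 0.001], [0.991, -0.132, -0.0], [-0.0, 0.001, -1.0]]
ft_force: [1.6, -0.2, 0.2]
width: 0.998
grasp_force: 0.0
```

```bash
python3 go.py 0.4955 0.0825 0.21 9
```

```text
t 4.25 pos [ 0.5024 -0.1999  0.2189] yaw 82.43950791523966 tilt z [ 0.0006 -0.0005 -1.    ] q7 0.929603710732435
total [ 0.5582 -0.0879  0.0176] per row [ 0.062  -0.0098  0.002 ] mm/row 31.406527254543903 wid 0.9982645927810986 0.0 [ 1.5725 -0.1667  0.2271]
```

arm_command(
  deltas=[
    {"offset":[0.062,-0.0098,0.002],"delta_rot":[0,0,0],"jaw":-1},
    {"offset":[0.062,-0.0098,0.002],"delta_rot":[0,0,0],"jaw":-1},
    {"offset":[0.062,-0.0098,0.002],"delta_rot":[0,0,0],"jaw":-1},
    {"offset":[0.062,-0.0098,0.002],"delta_rot":[0,0,0],"jaw":-1},
    {"offset":[0.062,-0.0098,0.002],"delta_rot":[0,0,0],"jaw":-1},
    {"offset":[0.062,-0.0098,0.002],"delta_rot":[0,0,0],"jaw":-1},
    {"offset":[0.062,-0.0098,0.002],"delta_rot":[0,0,0],"jaw":-1},
    {"offset":[0.062,-0.0098,0.002],"delta_rot":[0,0,0],"jaw":-1},
    {"offset":[0.062,-0.0098,0.002],"delta_rot":[0,0,0],"jaw":-1},
    {"offset":[0,0,0],"delta_rot":[0,0,0],"jaw":-1},
  ],
)

```text
clock: 5.5
tool_pos: [0.4941, 0.0842, 0.21]
orientation: [[0.126, 0.992, 0.001], [0.992, -0.126, 0.002], [0.002, 0.0, -1.0]]
ft_force: [0.1, -1.8, -0.0]
width: 1.004
grasp_force: 0.0
```

```bash
python3 go.py 0.4955 0.0825 0.123 6; python3 - <<'E'
from m import *
cv2.imwrite("pics/w1.png",optics.get_image("wrist"))
print(proj("wrist",(.4955,.0825,.158)))
for r in models.cut_out("wrist","bottle"): print(r["conf"],r["point"],r["region"].sum(),fit({"wrist":r["region"]},[.4955,.0825],.008,BOT))
E
```

```text
t 5.5 pos [0.4941 0.0842 0.21  ] yaw 82.77620613647031 tilt z [ 0.0006  0.0016 -1.    ] q7 -31.57493688206955
total [-0.0034  0.0031  0.174 ] per row [-0.0006  0.0005  0.029 ] mm/row 14.506099479633958 wid 1.0037778030782276 0.0 [ 0.0753 -1.8063 -0.0405]
[257.8331 212.0458]
0.7 [257.4, 193.0] 3387 (array([0.4971, 0.0809]), np.float64(0.9574475617311267))
```

View pics/w1.png

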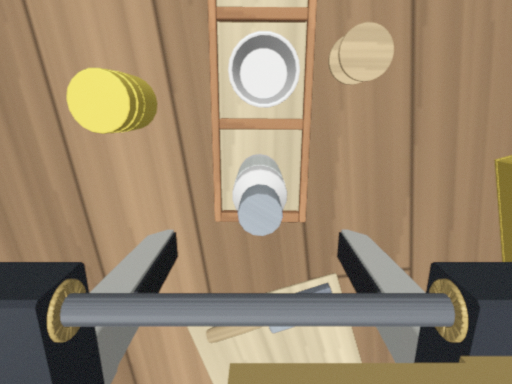

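The wrist view shows the cap at (260,210), centred between the fingers, with the tray aligned to the tool. Next: descend to the cap and close.

arm_command(
  deltas=[
    {"offset":[-0.0008,0.0009,0.029],"delta_rot":[0,0,0],"jaw":-1},
    {"offset":[-0.0008,0.0009,0.029],"delta_rot":[0,0,0],"jaw":-1},
    {"offset":[-0.0008,0.0009,0.029],"delta_rot":[0,0,0],"jaw":-1},
    {"offset":[-0.0008,0.0009,0.029],"delta_rot":[0,0,0],"jaw":-1},
    {"offset":[-0.0008,0.0009,0.029],"delta_rot":[0,0,0],"jaw":-1},
    {"offset":[-0.0008,0.0009,0.029],"delta_rot":[0,0,0],"jaw":-1},
    {"offset":[0,0,0],"delta_rot":[0,0,0],"jaw":-1},
    {"offset":[0,0,0],"delta_rot":[0,0,0],"jaw":1},
    {"offset":[0,0,0],"delta_rot":[0,0,0],"jaw":1},
    {"offset":[0,0,0],"delta_rot":[0,0,0],"jaw":1},
  ],
)

```text
clock: 6.85
tool_pos: [0.497, 0.0787, 0.1232]
orientation: [[0.131, 0.991, 0.001], [0.991, -0.131, 0.0], [0.0, 0.001, -1.0]]
ft_force: [0.6, -0.0, -0.2]
width: 0.726
grasp_force: 0.0
```

arm_command(
  deltas=[
    {"offset":[0,0,0],"delta_rot":[0,0,0],"jaw":1},
    {"offset":[0,0,0],"delta_rot":[0,0,0],"jaw":1},
    {"offset":[0,0,0],"delta_rot":[0,0,0],"jaw":1},
    {"offset":[0,0,0],"delta_rot":[0,0,0],"jaw":1},
    {"offset":[0,0,-0.01],"delta_rot":[0,0,0],"jaw":1},
    {"offset":[0,0,-0.02],"delta_rot":[0,0,0],"jaw":1},
    {"offset":[0,0,-0.02],"delta_rot":[0,0,0],"jaw":1},
    {"offset":[0,0,-0.02],"delta_rot":[0,0,0],"jaw":1},
    {"offset":[0,0,-0.02],"delta_rot":[0,0,0],"jaw":1},
    {"offset":[0,0,-0.01],"delta_rot":[0,0,0],"jaw":1},
  ],
)

```text
clock: 8.1
tool_pos: [0.497, 0.0787, 0.1736]
orientation: [[0.131, 0.991, 0.001], [0.991, -0.131, 0.0], [0.0, 0.001, -1.0]]
ft_force: [-0.6, -0.2, -2.4]
width: 0.361
grasp_force: 30.0
```

```bash
python3 go.py 0.495 -0.203 0.175 10
```

```text
t 8.1 pos [0.497  0.0787 0.1736] yaw 82.45723482842827 tilt z [ 0.0012  0.0003 -1.    ] q7 -32.859825223928624
total [-0.559   0.0699 -0.0029] per row [-0.0559  0.007  -0.0003] mm/row 28.168584031617108 wid 0.3605170895672056 29.999482333660126 [-0.6453 -0.2242 -2.4097]
```

arm_command(
  deltas=[
    {"offset":[-0.025,0.003,0],"delta_rot":[0,0,0],"jaw":1},
    {"offset":[-0.053,0.007,0],"delta_rot":[0,0,0],"jaw":1},
    {"offset":[-0.075,0.009,0],"delta_rot":[0,0,0],"jaw":1},
    {"offset":[-0.085,0.011,0],"delta_rot":[0,0,0],"jaw":1},
    {"offset":[-0.085,0.011,0],"delta_rot":[0,0,0],"jaw":1},
    {"offset":[-0.085,0.011,0],"delta_rot":[0,0,0],"jaw":1},
    {"offset":[-0.075,0.009,0],"delta_rot":[0,0,0],"jaw":1},
    {"offset":[-0.051,0.006,0],"delta_rot":[0,0,0],"jaw":1},
    {"offset":[-0.025,0.003,0],"delta_rot":[0,0,0],"jaw":1},
    {"offset":[0,0,0],"delta_rot":[0,0,0],"jaw":1},
  ],
)

```text
clock: 9.35
tool_pos: [0.4942, -0.2038, 0.1723]
orientation: [[0.133, 0.991, -0.001], [0.991, -0.133, 0.0], [0.0, -0.001, -1.0]]
ft_force: [0.4, -0.8, -2.2]
width: 0.361
grasp_force: 30.0
```

```bash
python3 go.py 0.495 -0.203 0.1217 1; python3 -c "
from h import *
cv2.imwrite('pics/w2.png',optics.get_image('wrist'))"
```

```text
t 9.35 pos [ 0.4942 -0.2038  0.1723] yaw 82.35661806359276 tilt z [-0.0009  0.0003 -1.    ] q7 -0.9484122931702279
total [0.0019 0.0015 0.1011] per row [0.0019 0.0015 0.1011] mm/row 50.58785342913591 wid 0.36105032742748777 29.999373257160187 [ 0.449  -0.8395 -2.2431]
```

View pics/w2.png

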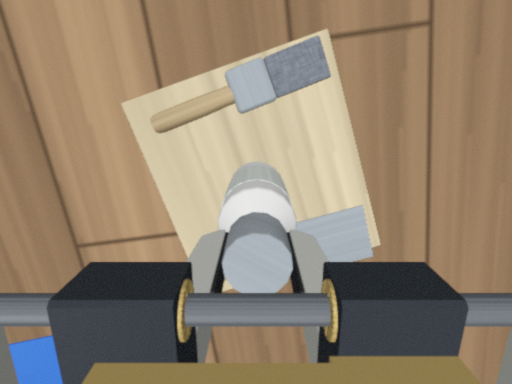

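The bottle hangs upright over the middle of the board, clear of the brush above it and the knife blade at lower right. I'll set it down and release.

arm_command(
  deltas=[
    {"offset":[0,0,0.015],"delta_rot":[0,0,0],"jaw":1},
    {"offset":[0,0,0.022],"delta_rot":[0,0,0],"jaw":1},
    {"offset":[0,0,0.022],"delta_rot":[0,0,0],"jaw":1},
    {"offset":[0,0,0.018],"delta_rot":[0,0,0],"jaw":1},
    {"offset":[0,0,0.01],"delta_rot":[0,0,0],"jaw":1},
    {"offset":[0,0,0.006],"delta_rot":[0,0,0],"jaw":1},
    {"offset":[0,0,0.004],"delta_rot":[0,0,0],"jaw":1},
    {"offset":[0,0,0.002],"delta_rot":[0,0,0],"jaw":1},
    {"offset":[0,0,0.001],"delta_rot":[0,0,0],"jaw":1},
    {"offset":[0,0,0],"delta_rot":[0,0,0],"jaw":1},
  ],
)

```text
clock: 10.65
tool_pos: [0.4948, -0.2031, 0.1228]
orientation: [[0.131, 0.991, 0.0], [0.991, -0.131, -0.0], [-0.0, 0.0, -1.0]]
ft_force: [0.2, -0.4, -2.3]
width: 0.364
grasp_force: 30.0
```

arm_command(
  deltas=[
    {"offset":[0,0,0.001],"delta_rot":[0,0,0],"jaw":1},
    {"offset":[0,0,0.001],"delta_rot":[0,0,0],"jaw":1},
    {"offset":[0,0,0.001],"delta_rot":[0,0,0],"jaw":1},
    {"offset":[0,0,0],"delta_rot":[0,0,0],"jaw":1},
    {"offset":[0,0,0],"delta_rot":[0,0,0],"jaw":1},
    {"offset":[0,0,0],"delta_rot":[0,0,0],"jaw":1},
    {"offset":[0,0,0],"delta_rot":[0,0,0],"jaw":1},
    {"offset":[0,0,0],"delta_rot":[0,0,0],"jaw":1},
    {"offset":[0,0,0],"delta_rot":[0,0,0],"jaw":1},
    {"offset":[0,0,0],"delta_rot":[0,0,0],"jaw":1},
  ],
)

```text
clock: 11.9
tool_pos: [0.4948, -0.2031, 0.1212]
orientation: [[0.131, 0.991, 0.0], [0.991, -0.131, 0.0], [0.0, 0.0, -1.0]]
ft_force: [-0.7, 0.0, -2.6]
width: 0.358
grasp_force: 30.0
```

arm_command(
  deltas=[
    {"offset":[0,0,0.001],"delta_rot":[0,0,0],"jaw":1},
    {"offset":[0,0,0.001],"delta_rot":[0,0,0],"jaw":1},
    {"offset":[0,0,0],"delta_rot":[0,0,0],"jaw":1},
    {"offset":[0,0,0],"delta_rot":[0,0,0],"jaw":-1},
    {"offset":[0,0,0],"delta_rot":[0,0,0],"jaw":-1},
    {"offset":[0,0,0],"delta_rot":[0,0,0],"jaw":-1},
    {"offset":[0,0,0],"delta_rot":[0,0,0],"jaw":-1},
    {"offset":[0,0,0],"delta_rot":[0,0,0],"jaw":-1},
    {"offset":[0,0,0],"delta_rot":[0,0,0],"jaw":-1},
    {"offset":[0,0,-0.04],"delta_rot":[0,0,0],"jaw":-1},
  ],
)

```text
clock: 13.15
tool_pos: [0.4936, -0.2028, 0.1392]
orientation: [[0.131, 0.991, -0.003], [0.991, -0.131, 0.001], [0.001, -0.004, -1.0]]
ft_force: [-0.1, -0.1, -0.1]
width: 0.992
grasp_force: 0.0
```

arm_command(
  deltas=[
    {"offset":[0,0,-0.06],"delta_rot":[0,0,0],"jaw":-1},
    {"offset":[0,0,-0.06],"delta_rot":[0,0,0],"jaw":-1},
    {"offset":[0,0,-0.02],"delta_rot":[0,0,0],"jaw":-1},
    {"offset":[0.05,0,0],"delta_rot":[0,0,0],"jaw":-1},
    {"offset":[0.09,0,0],"delta_rot":[0,0,0],"jaw":-1},
    {"offset":[0.09,0,0],"delta_rot":[0,0,0],"jaw":-1},
    {"offset":[0.09,0,0],"delta_rot":[0,0,0],"jaw":-1},
    {"offset":[0.09,0,0],"delta_rot":[0,0,0],"jaw":-1},
    {"offset":[0.09,0,0],"delta_rot":[0,0,0],"jaw":-1},
    {"offset":[0.08,0,0],"delta_rot":[0,0,0],"jaw":-1},
  ],
)

```text
clock: 14.4
tool_pos: [0.5323, 0.086, 0.2092]
orientation: [[0.13, 0.991, -0.002], [0.991, -0.13, -0.0], [-0.0, -0.002, -1.0]]
ft_force: [0.3, -0.6, 0.3]
width: 0.999
grasp_force: 0.0
```

```bash
python3 go.py 0.533 0.31 0.16 9; python3 - <<'E'
from m import *
im=optics.get_image("top")
cv2.imwrite("pics/t2.png",im)
for r in models.cut_out("top","bottle"): print(r["conf"],r["point"],r["region"].sum(),fit({"top":r["region"]},[.495,-.203],.006,BOT))
E
```

```text
t 14.4 pos [0.5323 0.086  0.2092] yaw 82.51376609409208 tilt z [-0.0016 -0.0001 -1.    ] q7 -32.021863445443465
total [ 0.4443 -0.0568  0.0984] per row [ 0.0494 -0.0063  0.0109] mm/row 25.479471762099777 wid 0.9987053882918485 0.0 [ 0.2898 -0.6221  0.3244]
0.69 [350.1, 191.1] 552 (array([ 0.4955, -0.1986]), np.float64(0.945260202979918))
```

The bottle stands on the board at about (0.495, -0.199). Next is the jar.

arm_command(
  deltas=[
    {"offset":[0.04,-0.0063,0.01],"delta_rot":[0,0,0],"jaw":-1},
    {"offset":[0.06,-0.0063,0.011],"delta_rot":[0,0,0],"jaw":-1},
    {"offset":[0.065,-0.0063,0.011],"delta_rot":[0,0,0],"jaw":-1},
    {"offset":[0.065,-0.0063,0.011],"delta_rot":[0,0,0],"jaw":-1},
    {"offset":[0.065,-0.0063,0.011],"delta_rot":[0,0,0],"jaw":-1},
    {"offset":[0.065,-0.0063,0.011],"delta_rot":[0,0,0],"jaw":-1},
    {"offset":[0.05,-0.0063,0.011],"delta_rot":[0,0,0],"jaw":-1},
    {"offset":[0.024,-0.0063,0.011],"delta_rot":[0,0,0],"jaw":-1},
    {"offset":[0.01,-0.0063,0.011],"delta_rot":[0,0,0],"jaw":-1},
    {"offset":[0,0,0],"delta_rot":[0,0,0],"jaw":-1},
  ],
)

```text
clock: 15.75
tool_pos: [0.5335, 0.307, 0.1604]
orientation: [[0.132, 0.991, -0.001], [0.991, -0.132, -0.002], [-0.002, -0.001, -1.0]]
ft_force: [-0.3, 0.4, -0.4]
width: 1.003
grasp_force: 0.0
```

```bash
python3 go.py 0.533 0.31 0.036 1; python3 - <<'E'
from m import *
cv2.imwrite("pics/w3.png",optics.get_image("wrist"))
for r in models.cut_out("wrist","jar"): print(r["conf"],r["point"],r["region"].sum(),fit({"wrist":r["region"]},[.533,.31],.008,JAR))
E
```

```text
t 15.75 pos [0.5335 0.307  0.1604] yaw 82.43106518104159 tilt z [-0.0013 -0.0017 -1.    ] q7 -53.68552209826885
total [ 0.0063 -0.0014  0.2488] per row [ 0.0063 -0.0014  0.2488] mm/row 124.46110645313463 wid 1.0032244250856466 0.0 [-0.3151  0.3793 -0.3563]
0.9 [258.0, 192.8] 4588 (array([0.535 , 0.3106]), np.float64(0.9720158165702457))
0.85 [127.9, 55.8] 7116 (array([0.533, 0.31 ]), np.float64(-0.0))
0.75 [81.3, 202.0] 6009 (array([0.533, 0.31 ]), np.float64(-0.0))
```

View pics/w3.png

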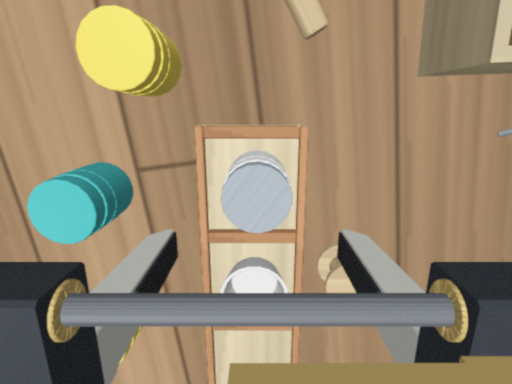

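The wrist view shows the jar's lid at (257,192) between the fingers, with the look-alikes well to the left. Next: descend and grip.

arm_command(
  deltas=[
    {"offset":[0.001,0,0.02],"delta_rot":[0,0,0],"jaw":-1},
    {"offset":[0.001,0,0.033],"delta_rot":[0,0,0],"jaw":-1},
    {"offset":[0.001,0,0.036],"delta_rot":[0,0,0],"jaw":-1},
    {"offset":[0.001,0,0.036],"delta_rot":[0,0,0],"jaw":-1},
    {"offset":[0.001,0,0.036],"delta_rot":[0,0,0],"jaw":-1},
    {"offset":[0.001,0,0.036],"delta_rot":[0,0,0],"jaw":-1},
    {"offset":[0.001,0,0.032],"delta_rot":[0,0,0],"jaw":-1},
    {"offset":[0,0,0.02],"delta_rot":[0,0,0],"jaw":-1},
    {"offset":[0,0,0],"delta_rot":[0,0,0],"jaw":1},
    {"offset":[0,0,0],"delta_rot":[0,0,0],"jaw":1},
  ],
)

```text
clock: 17.1
tool_pos: [0.5347, 0.312, 0.0373]
orientation: [[0.131, 0.991, 0.001], [0.991, -0.131, 0.001], [0.001, 0.001, -1.0]]
ft_force: [-0.4, 0.6, 0.6]
width: 0.834
grasp_force: 0.0
```

arm_command(
  deltas=[
    {"offset":[0,0,0],"delta_rot":[0,0,0],"jaw":1},
    {"offset":[0,0,0],"delta_rot":[0,0,0],"jaw":1},
    {"offset":[0,0,0],"delta_rot":[0,0,0],"jaw":1},
    {"offset":[0,0,0],"delta_rot":[0,0,0],"jaw":1},
    {"offset":[0,0,-0.01],"delta_rot":[0,0,0],"jaw":1},
    {"offset":[0,0,-0.03],"delta_rot":[0,0,0],"jaw":1},
    {"offset":[0,0,-0.04],"delta_rot":[0,0,0],"jaw":1},
    {"offset":[0,0,-0.04],"delta_rot":[0,0,0],"jaw":1},
    {"offset":[0,0,-0.03],"delta_rot":[0,0,0],"jaw":1},
    {"offset":[0,0,-0.01],"delta_rot":[0,0,0],"jaw":1},
  ],
)

```text
clock: 18.35
tool_pos: [0.5348, 0.3119, 0.118]
orientation: [[0.131, 0.991, 0.002], [0.991, -0.131, 0.001], [0.001, 0.002, -1.0]]
ft_force: [-0.7, 0.2, -2.7]
width: 0.641
grasp_force: 30.0
```

```bash
python3 go.py 0.4975 0.0865 0.116 10
```

```text
t 18.35 pos [0.5348 0.3119 0.118 ] yaw 82.45303641857883 tilt z [ 0.0018  0.0011 -1.    ] q7 -55.21831955325791
total [-0.4568 -0.0148  0.0033] per row [-0.0457 -0.0015  0.0003] mm/row 22.852553574763746 wid 0.6405574645068861 29.998722555842505 [-0.6898  0.1956 -2.6762]
```

arm_command(
  deltas=[
    {"offset":[-0.02,-0.0015,0],"delta_rot":[0,0,0],"jaw":1},
    {"offset":[-0.045,-0.0017,0],"delta_rot":[0,0,0],"jaw":1},
    {"offset":[-0.065,-0.0017,0],"delta_rot":[0,0,0],"jaw":1},
    {"offset":[-0.07,-0.0017,0],"delta_rot":[0,0,0],"jaw":1},
    {"offset":[-0.07,-0.0017,0],"delta_rot":[0,0,0],"jaw":1},
    {"offset":[-0.07,-0.0017,0],"delta_rot":[0,0,0],"jaw":1},
    {"offset":[-0.06,-0.0017,0],"delta_rot":[0,0,0],"jaw":1},
    {"offset":[-0.04,-0.0016,0],"delta_rot":[0,0,0],"jaw":1},
    {"offset":[-0.017,-0.0015,0],"delta_rot":[0,0,0],"jaw":1},
    {"offset":[0,0,0],"delta_rot":[0,0,0],"jaw":1},
  ],
)

```text
clock: 19.6
tool_pos: [0.4966, 0.0856, 0.1164]
orientation: [[0.132, 0.991, -0.001], [0.991, -0.132, -0.0], [-0.0, -0.001, -1.0]]
ft_force: [-0.4, 0.5, -2.0]
width: 0.633
grasp_force: 30.0
```

```bash
python3 go.py 0.4975 0.0865 0.0375 1; python3 -c "
from h import *
cv2.imwrite('pics/w4.png',optics.get_image('wrist'))"
```

```text
t 19.6 pos [0.4966 0.0856 0.1164] yaw 82.4057925097066 tilt z [-0.0008 -0.0001 -1.    ] q7 -38.364969848107755
total [0.002  0.0016 0.1578] per row [0.002  0.0016 0.1578] mm/row 78.90338978469086 wid 0.6329408125625979 29.998641810911977 [-0.407   0.4781 -2.0005]
```

View pics/w4.png

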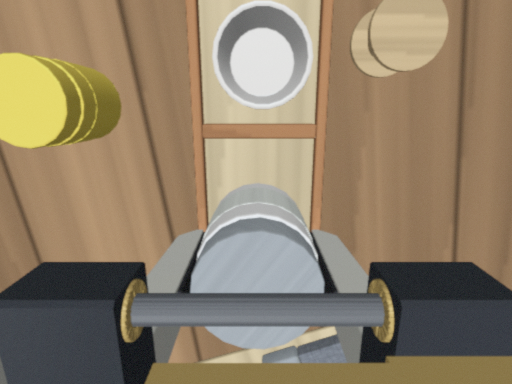

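The jar sits laterally centred between the laths (about 200 and 318, jar at 259). Next: lower it into the bay.

arm_command(
  deltas=[
    {"offset":[0.001,0.001,0.015],"delta_rot":[0,0,0],"jaw":1},
    {"offset":[0.001,0,0.028],"delta_rot":[0,0,0],"jaw":1},
    {"offset":[0,0,0.032],"delta_rot":[0,0,0],"jaw":1},
    {"offset":[0,0,0.03],"delta_rot":[0,0,0],"jaw":1},
    {"offset":[0,0,0.022],"delta_rot":[0,0,0],"jaw":1},
    {"offset":[0,0,0.014],"delta_rot":[0,0,0],"jaw":1},
    {"offset":[0,0,0.008],"delta_rot":[0,0,0],"jaw":1},
    {"offset":[0,0,0.004],"delta_rot":[0,0,0],"jaw":1},
    {"offset":[0,0,0.002],"delta_rot":[0,0,0],"jaw":1},
    {"offset":[0,0,0],"delta_rot":[0,0,0],"jaw":1},
  ],
)

```text
clock: 20.9
tool_pos: [0.4978, 0.0871, 0.0394]
orientation: [[0.131, 0.991, 0.001], [0.991, -0.131, 0.0], [0.0, 0.0, -1.0]]
ft_force: [0.2, -0.3, -3.0]
width: 0.636
grasp_force: 30.0
```

arm_command(
  deltas=[
    {"offset":[0,0,0.001],"delta_rot":[0,0,0],"jaw":1},
    {"offset":[0,0,0.001],"delta_rot":[0,0,0],"jaw":1},
    {"offset":[0,0,0.001],"delta_rot":[0,0,0],"jaw":1},
    {"offset":[0,0,0.0005],"delta_rot":[0,0,0],"jaw":1},
    {"offset":[0,0,0.0005],"delta_rot":[0,0,0],"jaw":1},
    {"offset":[0,0,0],"delta_rot":[0,0,0],"jaw":1},
    {"offset":[0,0,0],"delta_rot":[0,0,0],"jaw":1},
    {"offset":[0,0,0],"delta_rot":[0,0,0],"jaw":1},
    {"offset":[0,0,0],"delta_rot":[0,0,0],"jaw":1},
    {"offset":[0,0,0],"delta_rot":[0,0,0],"jaw":1},
  ],
)

```text
clock: 22.15
tool_pos: [0.4976, 0.0871, 0.0373]
orientation: [[0.131, 0.991, 0.0], [0.991, -0.131, 0.0], [0.0, 0.0, -1.0]]
ft_force: [0.4, 0.1, -1.0]
width: 0.638
grasp_force: 30.0
```

Force dropped to -1 N, so the jar is touching the floor. Release and retreat.

arm_command(
  deltas=[
    {"offset":[0,0,0.0005],"delta_rot":[0,0,0],"jaw":1},
    {"offset":[0,0,0],"delta_rot":[0,0,0],"jaw":-1},
    {"offset":[0,0,0],"delta_rot":[0,0,0],"jaw":-1},
    {"offset":[0,0,0],"delta_rot":[0,0,0],"jaw":-1},
    {"offset":[0,0,0],"delta_rot":[0,0,0],"jaw":-1},
    {"offset":[0,0,-0.02],"delta_rot":[0,0,0],"jaw":-1},
    {"offset":[0,0,-0.06],"delta_rot":[0,0,0],"jaw":-1},
    {"offset":[0,0,-0.09],"delta_rot":[0,0,0],"jaw":-1},
    {"offset":[0,0,-0.09],"delta_rot":[0,0,0],"jaw":-1},
    {"offset":[0,0,-0.08],"delta_rot":[0,0,0],"jaw":-1},
  ],
)

```text
clock: 23.4
tool_pos: [0.4976, 0.0871, 0.2094]
orientation: [[0.131, 0.991, 0.002], [0.991, -0.131, 0.0], [0.001, 0.001, -1.0]]
ft_force: [-0.7, 0.3, -0.7]
width: 0.998
grasp_force: 0.0
```

```bash
python3 go.py 0.495 -0.201 0.207 9
```

```text
t 23.4 pos [0.4976 0.0871 0.2094] yaw 82.47031356679041 tilt z [ 0.0015  0.0004 -1.    ] q7 -34.099417923800864
total [-0.572   0.0704  0.0045] per row [-0.0636  0.0078  0.0005] mm/row 32.01811863758384 wid 0.9978779445091697 0.0 [-0.6831  0.2516 -0.7026]
```

arm_command(
  deltas=[
    {"offset":[-0.04,0.0078,0],"delta_rot":[0,0,0],"jaw":-1},
    {"offset":[-0.07,0.0078,0],"delta_rot":[0,0,0],"jaw":-1},
    {"offset":[-0.085,0.0078,0],"delta_rot":[0,0,0],"jaw":-1},
    {"offset":[-0.085,0.0078,0],"delta_rot":[0,0,0],"jaw":-1},
    {"offset":[-0.085,0.0078,0],"delta_rot":[0,0,0],"jaw":-1},
    {"offset":[-0.085,0.0078,0],"delta_rot":[0,0,0],"jaw":-1},
    {"offset":[-0.07,0.0078,0],"delta_rot":[0,0,0],"jaw":-1},
    {"offset":[-0.037,0.0078,0],"delta_rot":[0,0,0],"jaw":-1},
    {"offset":[-0.015,0.0078,0],"delta_rot":[0,0,0],"jaw":-1},
    {"offset":[0,0,0],"delta_rot":[0,0,0],"jaw":-1},
  ],
)

```text
clock: 24.65
tool_pos: [0.4954, -0.2, 0.207]
orientation: [[0.13, 0.992, 0.0], [0.992, -0.13, 0.001], [0.001, 0.0, -1.0]]
ft_force: [0.5, 0.2, -1.1]
width: 0.996
grasp_force: 0.0
```

```bash
python3 go.py 0.495 -0.201 0.121 1; python3 - <<'E'
from m import *
optics.get_image("wrist")
for r in models.cut_out("wrist","bottle"): print(r["conf"],r["point"],r["region"].sum(),fit({"wrist":r["region"]},[.495,-.201],.006,BOT))
E
```

```text
t 24.65 pos [ 0.4954 -0.2     0.207 ] yaw 82.53344573841522 tilt z [ 0.0005  0.001  -1.    ] q7 -1.1279327570803133
total [-0.0022 -0.0006  0.172 ] per row [-0.0022 -0.0006  0.172 ] mm/row 86.03178427309143 wid 0.9957366695848642 0.0 [ 0.5471  0.1892 -1.0971]
```

arm_command(
  deltas=[
    {"offset":[0,0,0.02],"delta_rot":[0,0,0],"jaw":-1},
    {"offset":[0,0,0.032],"delta_rot":[0,0,0],"jaw":-1},
    {"offset":[0,0,0.036],"delta_rot":[0,0,0],"jaw":-1},
    {"offset":[0,0,0.036],"delta_rot":[0,0,0],"jaw":-1},
    {"offset":[0,0,0.028],"delta_rot":[0,0,0],"jaw":-1},
    {"offset":[0,0,0.018],"delta_rot":[0,0,0],"jaw":-1},
    {"offset":[0,0,0],"delta_rot":[0,0,0],"jaw":1},
    {"offset":[0,0,0],"delta_rot":[0,0,0],"jaw":1},
    {"offset":[0,0,0],"delta_rot":[0,0,0],"jaw":1},
    {"offset":[0,0,0],"delta_rot":[0,0,0],"jaw":1},
  ],
)

```text
clock: 26.0
tool_pos: [0.4951, -0.2012, 0.1223]
orientation: [[0.131, 0.991, 0.001], [0.991, -0.131, -0.0], [-0.0, 0.001, -1.0]]
ft_force: [-0.1, -0.0, -1.1]
width: 0.62
grasp_force: 0.0
```

arm_command(
  deltas=[
    {"offset":[0,0,0],"delta_rot":[0,0,0],"jaw":1},
    {"offset":[0,0,0],"delta_rot":[0,0,0],"jaw":1},
    {"offset":[0,0,0],"delta_rot":[0,0,0],"jaw":1},
    {"offset":[0,0,0],"delta_rot":[0,0,0],"jaw":1},
    {"offset":[0,0,-0.01],"delta_rot":[0,0,0],"jaw":1},
    {"offset":[0,0,-0.04],"delta_rot":[0,0,0],"jaw":1},
    {"offset":[0,0,-0.06],"delta_rot":[0,0,0],"jaw":1},
    {"offset":[0,0,-0.07],"delta_rot":[0,0,0],"jaw":1},
    {"offset":[0,0,-0.06],"delta_rot":[0,0,0],"jaw":1},
    {"offset":[0,0,-0.02],"delta_rot":[0,0,0],"jaw":1},
  ],
)

```text
clock: 27.25
tool_pos: [0.4956, -0.2011, 0.2535]
orientation: [[0.131, 0.991, 0.003], [0.991, -0.131, -0.001], [-0.001, 0.003, -1.0]]
ft_force: [0.6, -0.7, -2.6]
width: 0.36
grasp_force: 30.0
```

```bash
python3 go.py 0.5265 0.304 0.251 18
```

```text
t 27.25 pos [ 0.4956 -0.2011  0.2535] yaw 82.46484576277241 tilt z [ 0.0028 -0.0009 -1.    ] q7 0.40640030897327545
total [ 1.0097 -0.0712  0.0041] per row [ 0.0561 -0.004   0.0002] mm/row 28.11625751876855 wid 0.36023403667095316 29.999587833881378 [ 0.6334 -0.7129 -2.5645]
```

arm_command(
  deltas=[
    {"offset":[0.02,-0.004,0],"delta_rot":[0,0,0],"jaw":1},
    {"offset":[0.04,-0.004,0],"delta_rot":[0,0,0],"jaw":1},
    {"offset":[0.06,-0.004,0],"delta_rot":[0,0,0],"jaw":1},
    {"offset":[0.065,-0.004,0],"delta_rot":[0,0,0],"jaw":1},
    {"offset":[0.065,-0.004,0],"delta_rot":[0,0,0],"jaw":1},
    {"offset":[0.065,-0.004,0],"delta_rot":[0,0,0],"jaw":1},
    {"offset":[0.065,-0.004,0],"delta_rot":[0,0,0],"jaw":1},
    {"offset":[0.065,-0.004,0],"delta_rot":[0,0,0],"jaw":1},
    {"offset":[0.065,-0.004,0],"delta_rot":[0,0,0],"jaw":1},
    {"offset":[0.065,-0.004,0],"delta_rot":[0,0,0],"jaw":1},
  ],
)

```text
clock: 28.5
tool_pos: [0.5111, 0.0893, 0.2507]
orientation: [[0.129, 0.992, -0.003], [0.992, -0.129, 0.0], [-0.0, -0.003, -1.0]]
ft_force: [-0.1, -0.2, -2.2]
width: 0.361
grasp_force: 30.0
```

arm_command(
  deltas=[
    {"offset":[0.065,-0.004,0],"delta_rot":[0,0,0],"jaw":1},
    {"offset":[0.065,-0.004,0],"delta_rot":[0,0,0],"jaw":1},
    {"offset":[0.065,-0.004,0],"delta_rot":[0,0,0],"jaw":1},
    {"offset":[0.065,-0.004,0],"delta_rot":[0,0,0],"jaw":1},
    {"offset":[0.065,-0.004,0],"delta_rot":[0,0,0],"jaw":1},
    {"offset":[0.06,-0.004,0],"delta_rot":[0,0,0],"jaw":1},
    {"offset":[0.035,-0.004,0],"delta_rot":[0,0,0],"jaw":1},
    {"offset":[0.015,-0.004,0],"delta_rot":[0,0,0],"jaw":1},
    {"offset":[0,0,0],"delta_rot":[0,0,0],"jaw":1},
    {"offset":[0,0,0],"delta_rot":[0,0,0],"jaw":1},
  ],
)

```text
clock: 29.75
tool_pos: [0.5258, 0.3027, 0.2519]
orientation: [[0.133, 0.991, 0.0], [0.991, -0.133, -0.001], [-0.001, 0.0, -1.0]]
ft_force: [0.3, 0.9, -3.1]
width: 0.358
grasp_force: 30.0
```

```bash
python3 go.py 0.5265 0.304 0.1255 1; python3 -c "
from h import *
cv2.imwrite('pics/w5.png',optics.get_image('wrist'))"
```

```text
t 29.75 pos [0.5258 0.3027 0.2519] yaw 82.35106767048732 tilt z [ 0.0001 -0.0014 -1.    ] q7 -53.802233593952906
total [0.0031 0.0009 0.2527] per row [0.0031 0.0009 0.2527] mm/row 126.37198253886162 wid 0.3579843420583347 29.99939203262329 [ 0.294   0.8689 -3.1285]
```

View pics/w5.png

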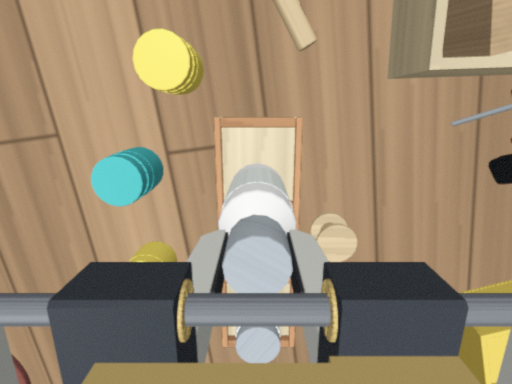

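The bottle hangs upright over the +y bay, laterally centred (laths about 218–298, bottle at 257). The jar stands in the other bay at (258,342). Next: lower the bottle.

arm_command(
  deltas=[
    {"offset":[0.001,0,0.02],"delta_rot":[0,0,0],"jaw":1},
    {"offset":[0.001,0,0.035],"delta_rot":[0,0,0],"jaw":1},
    {"offset":[0,0,0.04],"delta_rot":[0,0,0],"jaw":1},
    {"offset":[0,0,0.04],"delta_rot":[0,0,0],"jaw":1},
    {"offset":[0,0,0.04],"delta_rot":[0,0,0],"jaw":1},
    {"offset":[0,0,0.035],"delta_rot":[0,0,0],"jaw":1},
    {"offset":[0,0,0.023],"delta_rot":[0,0,0],"jaw":1},
    {"offset":[0,0,0.012],"delta_rot":[0,0,0],"jaw":1},
    {"offset":[0,0,0.006],"delta_rot":[0,0,0],"jaw":1},
    {"offset":[0,0,0],"delta_rot":[0,0,0],"jaw":1},
  ],
)

```text
clock: 31.05
tool_pos: [0.5258, 0.3055, 0.1268]
orientation: [[0.131, 0.991, 0.001], [0.991, -0.131, 0.0], [0.001, 0.001, -1.0]]
ft_force: [0.1, 0.6, -3.3]
width: 0.361
grasp_force: 30.0
```

arm_command(
  deltas=[
    {"offset":[0,0,0],"delta_rot":[0,0,0],"jaw":1},
    {"offset":[0,0,0],"delta_rot":[0,0,0],"jaw":1},
    {"offset":[0,0,0],"delta_rot":[0,0,0],"jaw":1},
    {"offset":[0,0,0],"delta_rot":[0,0,0],"jaw":1},
    {"offset":[0,0,0],"delta_rot":[0,0,0],"jaw":1},
    {"offset":[0,0,0],"delta_rot":[0,0,0],"jaw":1},
    {"offset":[0,0,0],"delta_rot":[0,0,0],"jaw":1},
    {"offset":[0,0,0],"delta_rot":[0,0,0],"jaw":1},
    {"offset":[0,0,0],"delta_rot":[0,0,0],"jaw":1},
    {"offset":[0,0,0],"delta_rot":[0,0,0],"jaw":1},
  ],
)

```text
clock: 32.3
tool_pos: [0.5256, 0.3053, 0.1264]
orientation: [[0.131, 0.991, -0.0], [0.991, -0.131, 0.0], [0.0, -0.0, -1.0]]
ft_force: [0.2, -0.5, -2.5]
width: 0.362
grasp_force: 30.0
```

arm_command(
  deltas=[
    {"offset":[0,0,0.001],"delta_rot":[0,0,0],"jaw":1},
    {"offset":[0,0,0.001],"delta_rot":[0,0,0],"jaw":1},
    {"offset":[0,0,0.001],"delta_rot":[0,0,0],"jaw":1},
    {"offset":[0,0,0.001],"delta_rot":[0,0,0],"jaw":1},
    {"offset":[0,0,0.0005],"delta_rot":[0,0,0],"jaw":1},
    {"offset":[0,0,0],"delta_rot":[0,0,0],"jaw":1},
    {"offset":[0,0,0],"delta_rot":[0,0,0],"jaw":1},
    {"offset":[0,0,0],"delta_rot":[0,0,0],"jaw":1},
    {"offset":[0,0,0],"delta_rot":[0,0,0],"jaw":1},
    {"offset":[0,0,0],"delta_rot":[0,0,0],"jaw":1},
  ],
)

```text
clock: 33.55
tool_pos: [0.5256, 0.3053, 0.1242]
orientation: [[0.131, 0.991, 0.0], [0.991, -0.131, 0.0], [0.0, 0.0, -1.0]]
ft_force: [-0.3, -0.1, -2.0]
width: 0.362
grasp_force: 30.0
```

arm_command(
  deltas=[
    {"offset":[0,0,0.0005],"delta_rot":[0,0,0],"jaw":1},
    {"offset":[0,0,0.0005],"delta_rot":[0,0,0],"jaw":1},
    {"offset":[0,0,0],"delta_rot":[0,0,0],"jaw":1},
    {"offset":[0,0,0],"delta_rot":[0,0,0],"jaw":1},
    {"offset":[0,0,0],"delta_rot":[0,0,0],"jaw":1},
    {"offset":[0,0,0],"delta_rot":[0,0,0],"jaw":1},
    {"offset":[0,0,0],"delta_rot":[0,0,0],"jaw":1},
    {"offset":[0,0,0],"delta_rot":[0,0,0],"jaw":1},
    {"offset":[0,0,0],"delta_rot":[0,0,0],"jaw":1},
    {"offset":[0,0,0],"delta_rot":[0,0,0],"jaw":1},
  ],
)

```text
clock: 34.8
tool_pos: [0.5256, 0.3055, 0.124]
orientation: [[0.131, 0.991, 0.0], [0.991, -0.131, 0.0], [0.0, 0.0, -1.0]]
ft_force: [-0.3, -0.5, 3.6]
width: 0.359
grasp_force: 30.0
```

Force has turned to +3.6 N, so the bottle is on the floor. Release and retreat.

arm_command(
  deltas=[
    {"offset":[0,0,0],"delta_rot":[0,0,0],"jaw":-1},
    {"offset":[0,0,0],"delta_rot":[0,0,0],"jaw":-1},
    {"offset":[0,0,0],"delta_rot":[0,0,0],"jaw":-1},
    {"offset":[0,0,0],"delta_rot":[0,0,0],"jaw":-1},
    {"offset":[0,0,0],"delta_rot":[0,0,0],"jaw":-1},
    {"offset":[0,0,0],"delta_rot":[0,0,0],"jaw":-1},
    {"offset":[0,0,-0.03],"delta_rot":[0,0,0],"jaw":-1},
    {"offset":[0,0,-0.06],"delta_rot":[0,0,0],"jaw":-1},
    {"offset":[0,0,-0.07],"delta_rot":[0,0,0],"jaw":-1},
    {"offset":[0,0,-0.06],"delta_rot":[0,0,0],"jaw":-1},
  ],
)

```text
clock: 36.05
tool_pos: [0.5258, 0.3057, 0.2363]
orientation: [[0.131, 0.991, 0.002], [0.991, -0.131, 0.001], [0.002, 0.002, -1.0]]
ft_force: [-0.1, -0.2, 0.4]
width: 0.999
grasp_force: 0.0
```

arm_command(
  deltas=[
    {"offset":[-0.05,0,-0.02],"delta_rot":[0,0,0],"jaw":-1},
    {"offset":[-0.08,0,0],"delta_rot":[0,0,0],"jaw":-1},
    {"offset":[-0.09,0,0],"delta_rot":[0,0,0],"jaw":-1},
    {"offset":[-0.09,0,0],"delta_rot":[0,0,0],"jaw":-1},
    {"offset":[-0.09,0,0],"delta_rot":[0,0,0],"jaw":-1},
    {"offset":[-0.09,0,0],"delta_rot":[0,0,0],"jaw":-1},
    {"offset":[-0.09,0,0],"delta_rot":[0,0,0],"jaw":-1},
    {"offset":[-0.09,0,0],"delta_rot":[0,0,0],"jaw":-1},
    {"offset":[-0.08,0,0],"delta_rot":[0,0,0],"jaw":-1},
    {"offset":[-0.05,0,0],"delta_rot":[0,0,0],"jaw":-1},
  ],
)

```text
clock: 37.3
tool_pos: [0.4729, -0.0936, 0.2448]
orientation: [[0.134, 0.991, 0.001], [0.991, -0.134, -0.001], [-0.001, 0.002, -1.0]]
ft_force: [0.5, 1.1, -0.1]
width: 1.0
grasp_force: 0.0
```

```bash
python3 - <<'E'
from m import *
a=optics.get_image("top");b=optics.get_image("scene")
A=cv2.resize(a[130:260,90:410],(640,260));B=cv2.resize(b[100:320,150:410],(400,338))
o=np.zeros((600,640,3),np.uint8);o[:260]=A;o[260:598,:400]=B;cv2.imwrite("pics/end.png",o)
for c in("top","scene"):
  for n,pr,x0 in(("jar",JAR,[.4975,.087]),("bottle",BOT,[.5256,.307])):
    for r in models.cut_out(c,n)[:3]: print(c,n,r["conf"],r["point"],*fit({c:r["region"]},x0,.008,pr))
E
```

```text
top jar 0.94 [199.2, 249.4] [0.4975 0.087 ] -0.0
top jar 0.89 [235.5, 192.0] [0.4988 0.0866] 0.9436803414749823
top jar 0.84 [103.8, 216.1] [0.4975 0.087 ] -0.0
top bottle 0.94 [151.1, 183.9] [0.5253 0.3078] 0.9520165460186143
scene jar 0.85 [276.0, 187.1] [0.4973 0.0846] 0.9333676357087728
scene jar 0.78 [376.1, 281.4] [0.4975 0.087 ] -0.0
scene jar 0.66 [337.3, 194.1] [0.4975 0.087 ] -0.0
scene bottle 0.74 [315.7, 246.3] [0.5253 0.3066] 0.9270294725956567
```

View pics/end.png

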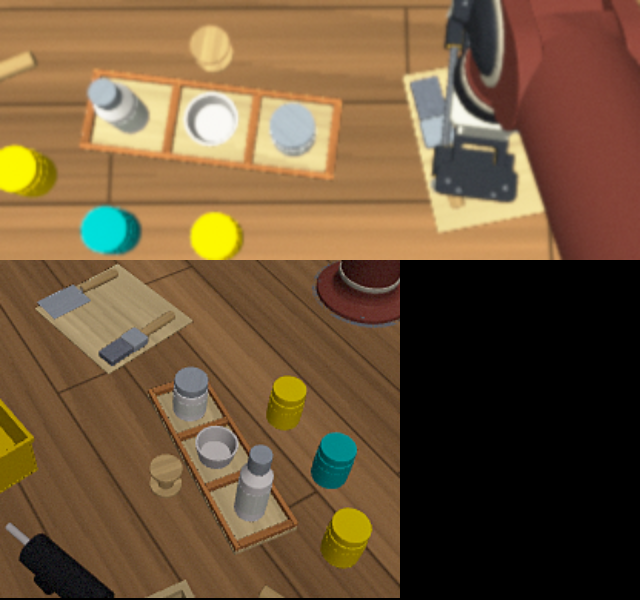

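Both views show the bottle upright in the +y bay, the jar upright in the -y bay, everything else in place and the robot clear.

```bash
python3 -c "
from cell import manip
print(manip.close_job())"
```

```text
the job is handed in; nothing more can be done
None
```

The jar and bottle are swapped, each standing upright within a few millimetres of the centre of the other's bay; nothing else looks moved, and I handed the job in after about 37 of the 64 s.

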